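Find and release the latched tool switch

TASK

One of the four identical keys on the bench switch box was left latched down, so a tool is still switched on. Starting at the key beside the round fuse cap and going along the row, tap each key lightly with the fingertips without pushing it in, then press the latched one fully in and let it spring back up, so that all four keys stand up at the end. Do not push in the other keys, and leave the things lying around the box where they are.

Things in the scene. Friction and masses are not known exactly. Their poses are not given: they have to be found in the camera images.
- switchbox: grey steel box fixed to the bench, 110 mm (its x) by 310 mm (its y) by 60 mm high. Origin: centre of its underside, on the table. Four keys in a row along its y axis at box y = +84, +28, -28, -84 mm, box x = 0; pitch 56 mm, 20 mm gaps. A black round fuse cap (24 mm wide, 16 mm high, fixed) stands on top at box y = +134 mm, the robot's left end.
- key1: first key, next to the fuse cap (box y = +84 mm), one of four alike: white flat cap 44 mm (box x) by 36 mm (box y); origin at the centre of its top face, z up; slides straight down. Cap origin 80 mm above the table when up, 73 mm when latched, 67 mm fully in (13 mm stroke). Three keys start up, one (any of them) latched.
- key2: second key (box y = +28 mm), one of four alike: white flat cap 44 mm (box x) by 36 mm (box y); origin at the centre of its top face, z up; slides straight down. Keys that are up give at 2 N, then sink 1 mm per further 0.35 N (3.5 N at 4.3 mm); they spring back and do not latch. Pushed in over 5 mm counts as pushed in.
- key3: third key (box y = -28 mm), one of four alike: white flat cap 44 mm (box x) by 36 mm (box y); origin at the centre of its top face, z up; slides straight down. The latched key's spring holds it up against a catch with 4.5 N, so a lighter push does not move it.
- key4: fourth key (box y = -84 mm), one of four alike: white flat cap 44 mm (box x) by 36 mm (box y); origin at the centre of its top face, z up; slides straight down. Pushed fully in (at least 12 mm below the up height, about 8 N), the latched key's catch lets go, and it rises to the up height once let go.
- spray_can: loose red can, 54 mm across, 150 mm tall, standing left of the box (+y); origin at the centre of its underside
- cylinder: loose finned aluminium engine cylinder, 84 mm across, 81 mm tall, standing right of the box (-y); origin at the centre of its underside
- disc: loose flat brown abrasive disc, 50 mm across, 6 mm thick, lying beyond the box (+x); origin at the centre of its underside
- socket: loose steel socket, 26 mm across, 32 mm tall, standing beyond the box (+x); origin at the centre of its underside
Things that resemble listed ones, but are neither listed nor needed, are in the scene too. Leave any blue or orange look-alike of the socket alone.

How it is judged:
By the outcome, as a careful person would: the job done as asked, in the order asked, and still so for the second after the job is handed in, with the robot touching nothing.
It also fails if it takes over 43 s, if anything falls off the work surface, if the arm or the gripper's body presses on something with over 40 N, if the wrist force passes 120 N, or if a joint passes its speed limit or range.

ROBOT

A 6-joint arm with a two-finger parallel gripper is mounted at the origin on the work surface. World frame = base frame: x ahead of the robot, y to its left, z up, the work surface at z = 0. Lengths are in m, angles in rad, forces in N, time in s.
With the tool pointing down it reaches from about 0.325 to 0.775 m from the base axis. Payload 5.5 kg.
Tool frame: the origin (TCP) lies between the finger pads; the fingertips stand 8 mm ahead of it and the grasp point (between the pads) lies 11 mm behind it (tcp_to_tips is the distance from the TCP to the fingertips, in m); z points along the fingers, y is the line along which they close (so a half turn about z gives the same grasp; the last joint's range is limited). The gripper opens to 88 mm and grips with 3 to 60 N. Pads are 20 mm wide; open, the fingers measure 115 mm over their backs; the gripper's body (75 mm by 178 mm) begins 61 mm behind the grasp point.
Start: joints at [1.057, 0.091, 1.231, -0, 1.82, -0.057], TCP at [0.265, 0.538, 0.231] pointing down, gripper open.
Joint ranges: [-2.87, 2.87], [-0.86, 2.18], [0.17, 2.46], [-1.51, 4.65], [0.06, 2.69], [-2.65, 2.65]. Speed limits (rad/s): [2.57, 2.57, 3.01, 3.14, 3.14, 3.14].

INTERFACE

Orientations are given as a unit quaternion [w, x, y, z].
In Python, from bench import * gives the robot as it stands. Calls block until the motion is done:
- move_to(position, orientation): joint-space move of the TCP to a pose.
- move_l(position, speed=0.15, orientation=None): straight line of the TCP; orientation=None keeps the orientation; speed is the mean speed in m/s.
- movej(angles): joint-space move.
- gripper_open() and close(): open the fingers fully, or close them until they stop; the grip force is fixed at half the most.
- hold(seconds).
- inverse_kinematics(position, orientation): joint angles nearest the present ones, or None.
- state(): the state.
- get_image(name): name is "side" or "top"; returns a dict with "frame" (420x560x3 uint8, blue, green, red), "depth" (420x560 float32, m along the optical axis (not along the pixel's ray), 0 where there is no reading), "camera_matrix" (3x3 intrinsics, pixels), "view" (4x4, takes a point from world to camera coordinates). Camera axes: x right, y up, looking along -z (the intrinsics and any distortion apply to the point x, -y, -z); pixel columns grow to the right and rows downward; lengths in m; the calibration is good to about 2 mm. A picture is of the moment at which its call begins.
A pose or a line that the arm cannot do raises IKError and nothing moves.
- job_done(): hands the job in; it is judged then, once.
The state is a dict: "time": time; "joint_pos": joint angles; "dq": joint speeds; "joint_torque": joint torques, N m; "ee_pos": TCP position; "ee_rot": TCP orientation; "ft_force": force on the tool from outside, world axes, zero at the start; "moment": the same for the moment, N m; "finger_gap": finger opening in m; "finger_force": force on a finger pad.
Only numpy, scipy, OpenCV 4.12 (cv2) and the standard library are available. Lean on these libraries where they do the work, as an engineer would, in place of code of your own. Each camera call takes 0.05 s, during which the arm holds its last target. There are 200 camera calls.

## Working session

There is one attempt and no reset: what is moved stays moved. The work goes in short steps, each a Python script; the robot and the scene stay as the last script left them, time stands still between calls to the robot, and variables do not carry over. Pictures are saved under pics/ and viewed, at most 10 in all, crops included, and the job is handed in when it is done.

```bash
mkdir -p pics; ls; python3 - <<'E'
from bench import *
import cv2,numpy as np
for n in("top","side"):
    d=get_image(n); cv2.imwrite(f"pics/{n}0.png",d["frame"]); np.savez(f"{n}0.npz",**d)
    print(n,d["camera_matrix"].tolist(),np.round(d["view"],3).tolist(), [k for k in d])
print(state())
E
```

```text
pics
top [[426.7439581141782, 0.0, 283.1206697172773], [0.0, 426.7439581141782, 206.56773355388188], [0.0, 0.0, 1.0]] [[-0.01, -1.0, -0.019, 0.06], [0.993, -0.012, 0.117, -0.583], [-0.117, -0.017, 0.993, -0.924], [0.0, 0.0, 0.0, 1.0]] ['frame', 'depth', 'camera_matrix', 'view']
side [[391.6275055053263, 0.0, 273.48472540240607], [0.0, 391.6275055053263, 212.31242559197474], [0.0, 0.0, 1.0]] [[0.979, -0.202, 0.011, -0.552], [0.103, 0.545, 0.832, -0.138], [-0.174, -0.814, 0.555, -0.732], [0.0, 0.0, 0.0, 1.0]] ['frame', 'depth', 'camera_matrix', 'view']
{'time': 0.1, 'joint_pos': array([ 1.05731683e+00,  9.17568767e-02,  1.23174532e+00, -1.53339478e-05,
        1.81980939e+00, -5.66951483e-02]), 'dq': array([ 0.0008748 , -0.00084632, -0.00251854, -0.0006271 , -0.00151287,
       -0.00093023]), 'joint_torque': array([ 2.35269654e-03, -4.47855985e+01, -4.07571280e+01,  7.00725429e-02,
        2.84014572e-02, -8.28485440e-05]), 'ee_pos': array([0.26451769, 0.53826274, 0.2296473 ]), 'ee_rot': array([-2.34585488e-04,  2.26413495e-01,  9.74030898e-01, -8.26866798e-04]), 'ft_force': array([-0.28509578, -0.58570817, -0.81955664]), 'moment': array([-0.02325127,  0.01618374, -0.00110182]), 'finger_force': 0.0, 'finger_gap': 0.08751696998890453}
```

View pics/top0.png

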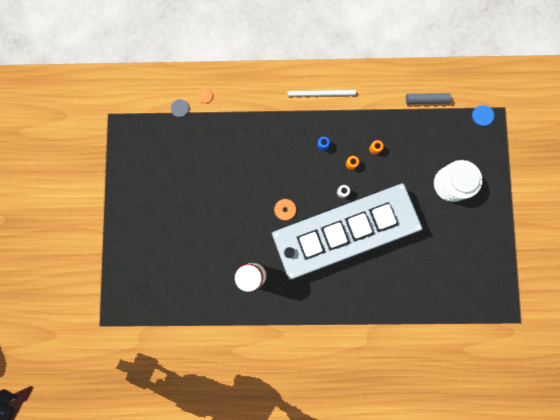

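View pics/side0.png

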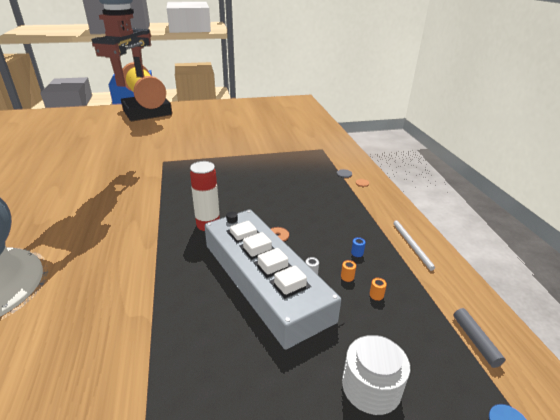

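The top view shows the fuse cap at (290,253), with the keys running from it at (311,244), (335,235), (360,226) and (385,216). The can is at (249,277), the cylinder at (458,181), the disc at (285,210) and the socket at (344,192). The side view agrees. Next I'll measure the keys.

```bash
cat > h.py <<'E'
import numpy as np,cv2
def cloud(d):
    K,V,z=d["camera_matrix"],d["view"],d["depth"]
    v,u=np.mgrid[:z.shape[0],:z.shape[1]]
    c=np.stack([(u-K[0,2])/K[0,0]*z,-(v-K[1,2])/K[1,1]*z,-z,np.ones_like(z)],-1)
    return (c@np.linalg.inv(V).T)[...,:3]
def proj(d,p):
    c=d["view"]@np.append(p,1); q=d["camera_matrix"]@np.array([c[0],-c[1],-c[2]]); return q[:2]/q[2]
def keys(d,seeds):
    P=cloud(d); f=d["frame"]; m=((f.min(2)>200)).astype(np.uint8)
    n,l,s,c=cv2.connectedComponentsWithStats(m,connectivity=4)
    out=[]
    for u,v in seeds:
        k=l[v,u]; mm=cv2.erode((l==k).astype(np.uint8),np.ones((3,3)))>0
        mm&=d["depth"]>0
        out.append((np.round(np.median(P[mm],0),4),round(P[mm][:,2].mean(),4),s[k,4],np.round(c[k],1)))
    return out
E
python3 - <<'E'
from h import *
T=dict(np.load("top0.npz"));S=dict(np.load("side0.npz"))
for k in keys(T,[(311,244),(335,235),(360,226),(385,216)]):print(k)
for k in keys(S,[(243,230),(257,243),(273,260),(291,280)]):print(k)
P=cloud(T); print("can",P[277,249],"cap",P[253,290],"cyl",P[180,464],"sock",P[192,340:349,2],"boxtop",P[264,340])
E
```

```text
(array([ 0.4977, -0.0037,  0.0736]), np.float64(0.0735), np.int32(354), array([310.4, 243.8]))
(array([ 0.5162, -0.0563,  0.0801]), np.float64(0.0801), np.int32(366), array([335. , 234.5]))
(array([ 0.5364, -0.1088,  0.0802]), np.float64(0.0802), np.int32(370), array([359.5, 225.3]))
(array([ 0.5552, -0.1608,  0.0802]), np.float64(0.08), np.int32(372), array([383.8, 216.2]))
(array([ 0.4998, -0.0069,  0.0732]), np.float64(0.0733), np.int32(260), array([243.2, 227.5]))
(array([ 0.5188, -0.0603,  0.0802]), np.float64(0.0802), np.int32(289), array([257.2, 239.8]))
(array([ 0.5513, -0.1311,  0.0802]), np.float64(0.0779), np.int32(929), array([284.2, 264.5]))
(array([ 0.5513, -0.1311,  0.0802]), np.float64(0.0779), np.int32(929), array([284.2, 264.5]))
can [0.43281853 0.11916322 0.15080282] cap [0.47895949 0.03934436 0.07725088] cyl [ 0.63036349 -0.3343035   0.08080221] sock [0.03301599 0.03403652 0.03468269 0.03369985 0.03388542 0.03150879
 0.03170747 0.03263146 0.03104921] boxtop [ 0.45355361 -0.07431538  0.00175852]
```

Top-view depths put key 1 at z=0.0736, so it is the latched one. The other three are up at 0.080. I'll close the fingers and go above key 1 with the finger line across the row, which keeps the body clear of the can.

```bash
cat >> h.py <<'E'
from scipy.spatial.transform import Rotation as R
K=np.array([[.4977,-.0037],[.5162,-.0563],[.5364,-.1088],[.5552,-.1608]])
mid=K.mean(0); r=(K[3]-K[0]); r/=np.linalg.norm(r)
KX=mid+np.outer([-.084,-.028,.028,.084],r); p=np.array([-r[1],r[0]])
def quat(s):
    y=np.array([s*p[0],s*p[1],0]); z=np.array([0,0,-1.]); x=np.cross(y,z)
    q=R.from_matrix(np.stack([x,y,z],1)).as_quat(); return q[[3,0,1,2]]
E
python3 - <<'E'
from bench import *
from h import *
close(); s=state(); print(s["time"],s["finger_gap"])
P=[*KX[0],.16]
js=[inverse_kinematics(P,quat(s)) for s in(1,-1)]; print(js)
s=min((1,-1),key=lambda s:abs(inverse_kinematics(P,quat(s))[5]) if inverse_kinematics(P,quat(s)) is not None else 9)
print(s); open("sgn","w").write(str(s))
move_to(P,quat(s)); print(state()["time"])
move_l([*KX[0],.092],.1); hold(.3); t=state()["time"]
for i in range(5):
    q=state(); print(q["time"],q["ee_pos"],q["ft_force"]); hold(.05)
d=get_image("side"); cv2.imwrite("pics/s1.png",cv2.resize(d["frame"][150:330,150:390],None,fx=3,fy=3))
E
```

```text
1.4417 0.0005926264566032
[array([-7.54632996e-02, -1.89187360e-01,  1.62667528e+00, -4.44089210e-16,
        1.70410473e+00, -4.26328167e-01]), None]
1
3.575
4.7083 [ 0.49779865 -0.00355039  0.09257525] [ 0.58267269 -0.36878345 -0.4431045 ]
4.7583 [ 0.49770639 -0.00354166  0.09241631] [-0.65772057  0.00401162 -0.89480371]
4.8083 [ 0.49763922 -0.00354653  0.09230009] [-0.49655401 -0.07637305 -0.51448013]
4.8583 [ 0.49759212 -0.00354781  0.09220408] [-0.02521423  0.54063744 -0.58482179]
4.9083 [ 0.49756057 -0.0035302   0.0921182 ] [ 0.16266197 -0.06256915 -0.52889257]
```

View pics/s1.png

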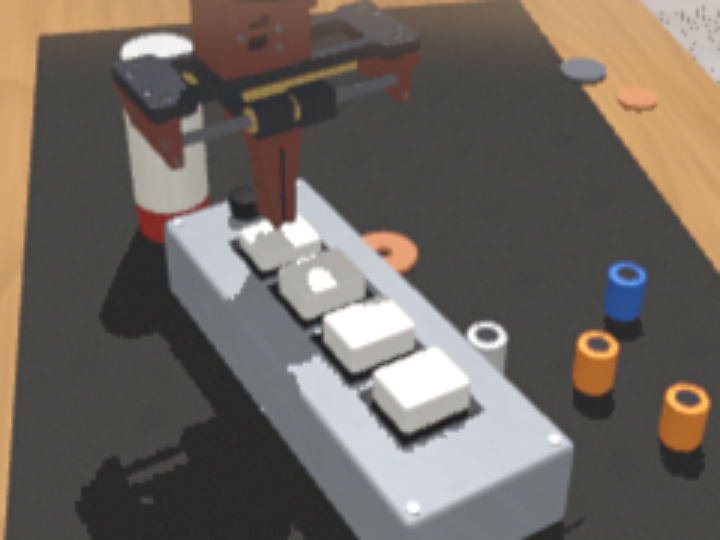

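The crop shows the closed fingers centred over key 1, at about (283,222). Key 1's cap sits low, and the can behind it is clear of the gripper. I'll tap key 1 with small force-guarded steps.

```bash
cat >> h.py <<'E'
def fz(st,hold,n=5):
    v=[]
    for _ in range(n): hold(.02); v.append(st()["ft_force"][2])
    return np.mean(v)
def tap(b,i,top,floor,thr=1.4):
    x=KX[i]; z=top+.008+.003
    b.move_l([*x,z],.04); b.hold(.15); f0=fz(b.state,b.hold,8)
    while True:
        z-=.0005; b.move_l([*x,z],.02); f=fz(b.state,b.hold,4)-f0
        tip=b.state()["ee_pos"][2]-.008
        if f>thr or tip<top-floor: break
    print("key",i+1,"f0 %.2f df %.2f tip %.4f cmd %.4f t %.2f"%(f0,f,tip,z-.008,b.state()["time"]))
    b.move_l([*x,top+.008+.012],.06); print("t",b.state()["time"])
E
python3 - <<'E'
import bench
from h import *
tap(bench,0,.0735,.0015)
E
```

```text
key 1 f0 -0.29 df 4.24 tip 0.0734 cmd 0.0730 t 7.84
t 8.2
```

```bash
python3 - <<'E'
import bench
from h import *
for i in(1,2,3):
    bench.move_l([*KX[i],.080+.008+.012],.1)
    tap(bench,i,.080,.0025)
bench.move_l([*KX[3],.125],.15)
d=bench.get_image("side");print(keys(d,[(243,230),(257,243)]))
E
```

```text
key 2 f0 -0.21 df 1.77 tip 0.0802 cmd 0.0800 t 11.47
t 11.825
key 3 f0 0.42 df 1.82 tip 0.0803 cmd 0.0800 t 15.09
t 15.4417
key 4 f0 0.01 df 2.30 tip 0.0796 cmd 0.0795 t 19.02
t 19.3833
[(array([ 0.4876, -0.0134,  0.0733]), np.float64(0.0733), np.int32(106), array([237.3, 229.7])), (array([ 0.5333, -0.1064,  0.0802]), np.float64(0.0795), np.int32(559), array([267.4, 250.1]))]
```

All four keys registered a light touch and key 1 is still latched. Now I'll press it fully in.

```bash
python3 - <<'E'
from bench import *
from h import *
move_l([*KX[0],.125],.15); move_l([*KX[0],.086],.08); hold(.1); f0=fz(state,hold)
move_l([*KX[0],.0765],.03); z=.0765
while True:
    f=fz(state,hold,3)-f0; tip=state()["ee_pos"][2]-.008; print("%.4f %.4f %.2f"%(z-.008,tip,f))
    if f>14 or z<.0725: break
    z-=.0005; move_l([*KX[0],z],.02)
move_l([*KX[0],.1],.06); move_l([*KX[0],.2],.15)
move_to([.38,-.3,.26],quat(1)); hold(.3)
d=get_image("top"); cv2.imwrite("pics/t2.png",d["frame"])
for k in keys(d,[(311,244),(335,235),(360,226),(385,216)]):print(k)
print(state()["time"])
E
```

```text
0.0685 0.0695 5.56
0.0680 0.0691 5.54
0.0675 0.0689 6.90
0.0670 0.0685 7.92
0.0665 0.0680 7.51
0.0660 0.0676 8.23
0.0655 0.0673 8.99
0.0650 0.0672 11.43
0.0645 0.0672 13.58
0.0640 0.0672 15.67
(array([ 0.4975, -0.0035,  0.0804]), np.float64(0.0803), np.int32(359), array([310.5, 243.7]))
(array([ 0.5178, -0.0564,  0.0804]), np.float64(0.0802), np.int32(365), array([335. , 234.5]))
(array([ 0.5365, -0.1086,  0.08  ]), np.float64(0.08), np.int32(369), array([359.5, 225.3]))
(array([ 0.5551, -0.1609,  0.08  ]), np.float64(0.08), np.int32(372), array([383.8, 216.2]))
28.0667
```

View pics/t2.png

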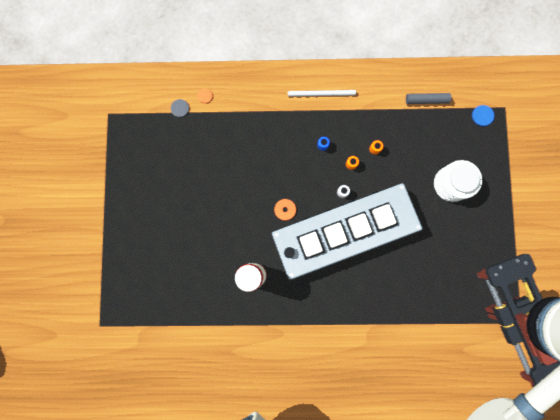

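All four keys now stand at 0.080. The can (249,277), cylinder (458,181), disc (285,210) and socket (344,192) are where they were, and the arm is clear.

```bash
python3 -c "
from bench import *
print(job_done())"
```

```text
the job is handed in; nothing more can be done
None
```

I tapped all four keys in order from the fuse cap and pressed key 1, the latched one, fully in so it sprang back up; all four now stand up, nothing else moved, and the job was handed in at about 28 s.

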